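# Unlid the sloping drift box and set the bar in its cradle

### The arm

A 6-joint arm with a two-finger parallel gripper is mounted at the origin on the work surface. World frame = base frame: x ahead of the robot, y to its left, z up, the work surface at z = 0. Lengths are in m, angles in rad, forces in N, time in s.
With the tool pointing down it reaches from about 0.3 to 0.85 m from the base axis. Payload 4.2 kg.
Tool frame: the origin (TCP) lies between the finger pads; the fingertips stand 17 mm ahead of it and the grasp point (between the pads) lies 2 mm behind it; x points along the fingers, y is the direction in which the jaws open and shut, and the axes are right-handed (so a half turn about x gives the same grasp; the last joint's range is limited). The gripper opens to 91 mm and grips with 3 to 60 N. Pads are 32 mm wide; open, the fingers measure 118 mm over their backs; the gripper's body (76 mm by 178 mm) begins 60 mm behind the grasp point.
Start: joints at [1.242, 0.32, 1.565, -0, 1.257, -0.02], TCP at [0.175, 0.548, 0.231] pointing down, gripper open.
Joint ranges: [-3.11, 3.11], [-0.84, 2.01], [0.21, 2.61], [-1.34, 4.49], [0.05, 2.63], [-2.56, 2.56]. Speed limits (rad/s): [2.57, 2.57, 3.14, 3.14, 3.14, 3.14].

### API

Orientations are given as a 3x3 rotation matrix whose columns are the frame's x, y, z axes.
In Python, from bench import arm gives the robot as it stands. The module is installed in compiled form; this text tells all that it offers. Calls block until the motion is done:
- arm.move_to(position, orientation): joint-space move of the TCP to a pose.
- arm.line_to(position, rotation=None, max_speed=0.15, stop_force=None): straight line of the TCP; rotation=None keeps the orientation; max_speed is the mean speed in m/s. With stop_force (N) it stops when the force on the tool has changed by that much, and returns True; else False.
- arm.goto_joints(angles): joint-space move.
- arm.gripper_open() and arm.close_gripper(): open the fingers fully, or close them until they stop; the grip force is fixed at half the most.
- arm.hold(seconds).
- arm.ik(position, orientation): joint angles nearest the present ones, or None.
- arm.get_obs(): the state.
- arm.get_image(name): name is "scene" or "top" or "wrist"; returns a dict with "img" (480x640x3 uint8, blue, green, red), "z_map" (480x640 float32, m along the optical axis (not along the pixel's ray), 0 where there is no reading), "vfov" (degrees; the focal length in pixels is half the picture's height over the tangent of half this angle, whatever the lens; pixels are square), "cx", "cy" (the principal point, pixels), "distortion" ([k1, k2, p1, p2, k3] as OpenCV has them; the pictures are not rectified), "eye" and "attitude" of the camera in the world; the wrist camera has in their place "hand_eye" (4x4, takes a point from camera to tool coordinates, whose origin is the TCP and whose axes are the tool frame's). Camera axes: x right, y up, looking along -z (the intrinsics and any distortion apply to the point x, -y, -z); pixel columns grow to the right and rows downward; lengths in m; the calibration is good to about 2 mm. A picture is of the moment at which its call begins: read the wrist's pose just before it.
A pose or a line that the arm cannot do raises arm.PlanningError and nothing moves.
- arm.sign_off(): hands the job in, once; it reports no verdict.
The state is a dict: "time_s": time; "joint_positions": joint angles; "qvel": joint speeds; "joint_torque": joint torques, N m; "position": TCP position; "tool_rot": TCP orientation; "force": force on the tool from outside, world axes, zero at the start; "torque": the same for the moment, N m; "width": opening from 0.0 (shut) to 1.0 (fully open).
Only numpy, scipy, OpenCV 4.12 (cv2) and the standard library are available. Lean on these libraries where they do the work, as an engineer would, in place of code of your own. Each camera call takes 0.05 s, during which the arm holds its last target. There are 200 camera calls.

### The job

Open the wooden box on the sloping stand: lift the low end of its sliding lid over the stop lip, draw the lid down the slope until it is free of the keepers, and lay it flat, handle up, in the middle of the rubber mat. Then take the square aluminium bar out of the box and lay it across the steel cradle, its flats square in both slots, fully down and centred so that it sticks out equally at both ends. Set both things down rather than dropping them, and leave everything else on the bench where it is.

Things in the scene. Friction and masses are not known exactly. Their poses are not given: they have to be found in the camera images.
- box: Fixed open wooden box 160 x 130 mm on a stand sloping it 0.46 rad (26 deg). Origin: centre of its underside, 48 mm above the bench; x up the slope (away from the robot), y across, z square to its floor. In this frame, mm: floor top z 8; inside x -72..72, y -51..51; side ledges carrying the lid, top z 40; outer side walls |y| 57..65 and high end wall x 72..80, both to z 61.
- stop_lip (a point): Middle of the top of the box's low end wall, at x -76, z 48 mm in the box frame. The wall (x -80..-72) is the stop lip: it stands 8 mm above the ledges, level with the lid's top face, so the lid cannot slide until its low end is raised over it.
- keepers (a point): Point midway between the two keepers, strips over the lid's side edges near the box's high end: x 30..72, |y| 47..57, z 53..61 mm in the box frame. The lid's high end has 5 mm of free height under them, so its low end can be raised up to about 15 mm, the lid tipping about its high edge.
- lid: Loose wooden plate 141 (x) x 110 (y) x 8 mm, 0.12 kg, lying on the ledges, low edge against the stop lip, last 40 mm of its high end under the keepers. Origin: centre of its underside; x toward its high end, z out of its face. Handle: block 18 mm (x) x 84 mm (y) centred at x -44 mm, from z 8 to 42 mm. Slid 42 mm down the slope over the lip, it is free of the keepers.
- lid_low_edge (a point): Middle of the lid's low edge, on its underside.
- lid_high_edge (a point): Middle of the lid's high edge, on its underside.
- drift_bar: Loose square aluminium bar 130 (x) x 24 x 24 mm, about 0.21 kg, inside the box under the lid, lying on the sloping floor along the slope, its low end at the box's low wall. Origin: centre of its underside, x along the bar.
- bar_centre (a point): Centre of the square bar (12 mm above its underside).
- mat: Thin black rubber mat, fixed, 210 (x) x 180 (y) x 3 mm, flat on the bench, left or right of the box. Origin: centre of its underside.
- cradle: Fixed steel cradle on the other side of the box from the mat: base plate 124 x 100 x 12 mm, two upright cheeks at x -46 and +46 mm, 12 mm thick (80 mm free between), 100 mm wide in y, tops at z 50. Each has an upward-open slot 30 mm wide about y 0, floor at z 30 mm. Origin: centre of its underside; x is the way the bar lies. A seated bar's centre is at z 42 mm.
- spray_can: Bystander, to be left alone: tall spray can, 64 mm across, 190 mm high, standing toward the back.
- bearing: Bystander, to be left alone: bearing ring, 80 mm outside, 42 mm bore, 20 mm high, lying flat.
- gear: Bystander, to be left alone: gear wheel, 98 mm across, 18 mm thick with a hub 44 mm across up to 40 mm high, lying flat.
- screwdriver: Bystander, to be left alone: screwdriver lying on the bench near the robot.
- wrench: Bystander, to be left alone: flat wrench lying on the bench near the robot.
Mind the look-alikes: they are no part of the job. Leave any green look-alike of the cradle alone.

How it is judged:
By the outcome, as a careful person would: the job done as asked, in the order asked, and still so for the second after the job is handed in, with the robot touching nothing.
It also fails if it takes over 58 s, if anything falls off the work surface, if the arm or the gripper's body presses on something with over 40 N, if the wrist force passes 120 N, or if a joint passes its speed limit or range.

## Working session

There is one attempt and no reset: what is moved stays moved. The work goes in short steps, each a Python script; the robot and the scene stay as the last script left them, time stands still between calls to the robot, and variables do not carry over. Pictures are saved under pics/ and viewed, about 8 in all and at most 12, crops included, and the job is handed in when it is done.

```bash
mkdir -p pics; cat > h.py <<'E'
import numpy as np, cv2
from bench import arm
def K(d):
    f=240/np.tan(np.radians(d["vfov"])/2); return np.array([[f,0,d["cx"]],[0,f,d["cy"]],[0,0,1.]])
def ray(d,uv):
    p=cv2.undistortPoints(np.array(uv,float).reshape(-1,1,2),K(d),np.array(d["distortion"],float)).reshape(-1,2)
    return np.c_[p[:,0],-p[:,1],-np.ones(len(p))]
def pose(d):
    if "eye" in d: return np.array(d["attitude"]).reshape(3,3),np.array(d["eye"])
    H=np.array(d["hand_eye"]);R=np.array(d["R"]);return R@H[:3,:3],R@H[:3,3]+d["p"]
def pts(d,uv):  # via depth
    R,e=pose(d);uv=np.array(uv).reshape(-1,2)
    z=np.array([d["z_map"][int(round(v)),int(round(u))] for u,v in uv]);return (ray(d,uv)*z[:,None])@R.T+e
def cloud(d):
    v,u=np.mgrid[0:480,0:640];uv=np.c_[u.ravel(),v.ravel()]
    R,e=pose(d);z=d["z_map"].ravel();P=(ray(d,uv)*z[:,None])@R.T+e;P[z==0]=np.nan
    return P.reshape(480,640,3)
def tri(d1,uv1,d2,uv2): # two-view midpoint
    A=[];out=[]
    R1,e1=pose(d1);R2,e2=pose(d2)
    for a,b in zip(ray(d1,uv1)@R1.T,ray(d2,uv2)@R2.T):
        M=np.c_[a,-b];s=np.linalg.lstsq(M,e2-e1,rcond=None)[0]
        p,q=e1+s[0]*a,e2+s[1]*b;out.append(np.r_[(p+q)/2,np.linalg.norm(p-q)])
    return np.array(out)
def onplane(d,uv,z):
    R,e=pose(d);r=ray(d,uv)@R.T;return e+r*((z-e[2])/r[:,2])[:,None]
def project(d,P):
    R,e=pose(d);c=(np.atleast_2d(P)-e)@R;c=c*[1,-1,-1]
    return cv2.projectPoints(c,np.zeros(3),np.zeros(3),K(d),np.array(d["distortion"],float))[0].reshape(-1,2)
def img(n):
    o=arm.get_obs();d=arm.get_image(n);d["R"]=np.array(o["tool_rot"]).reshape(3,3);d["p"]=np.array(o["position"]);return d
E
python3 - <<'E'
from h import *
import pickle
D={n:img(n) for n in("scene","top","wrist")}
pickle.dump(D,open("d0.pkl","wb"))
for n,d in D.items():
    cv2.imwrite(f"pics/{n}0.png",d["img"]);print(n,d["vfov"],d["cx"],d["cy"],d["distortion"],d.get("eye"),(d["z_map"]>0).mean())
o=arm.get_obs();print(o["time_s"],o["position"],o["tool_rot"])
E
```

```text
scene 57.47383532171313 325.06479855089384 245.01775737462816 [0.00301717 0.         0.         0.         0.        ] [1.25314038 0.10819084 0.85956938] 0.9962044270833333
top 46.74149038245807 318.8464285370777 242.92814894217773 [-0.00398875  0.          0.          0.          0.        ] [ 0.3042896  -0.10307519  1.55973127] 0.9962174479166667
wrist 60.39996398020861 328.5138779300095 243.86126815788242 [-0.03092992  0.          0.          0.          0.        ] None 0.9958333333333333
0.15 [0.17463884 0.54749238 0.23034961] [[-3.82901653e-04  3.03880628e-01  9.52710038e-01]
 [-1.19295751e-03  9.52709291e-01 -3.03880869e-01]
 [-9.99999215e-01 -1.25289908e-03 -2.27728558e-06]]
```

View pics/top0.png

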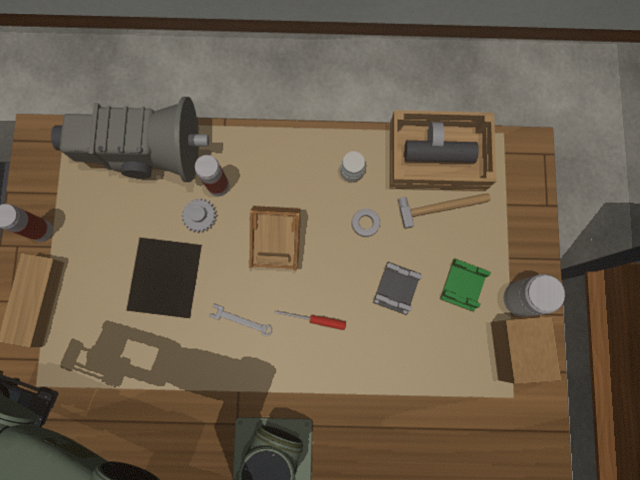

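View pics/scene0.png

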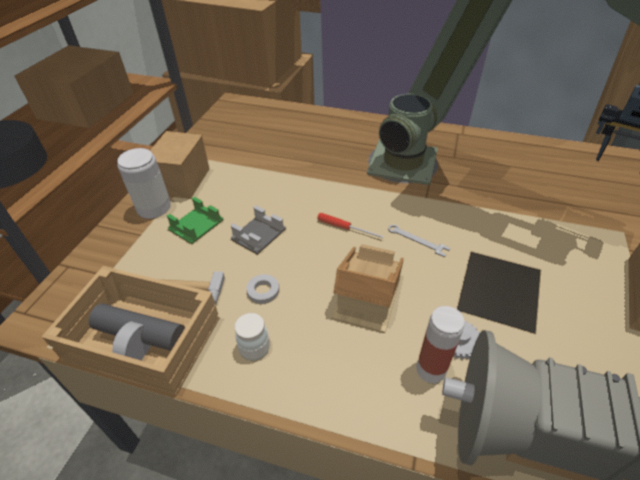

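The top view shows the box at about (275,238), the mat at (165,277), the steel cradle at (397,287), and the green look-alike at (465,284). The scene view agrees. Next I'll get rough positions and plan close wrist views.

```bash
python3 - <<'E'
from h import *
import pickle
np.set_printoptions(precision=4,suppress=True)
D=pickle.load(open("d0.pkl","rb"));d=D["top"]
print("mat",onplane(d,[(142,238),(201,243),(190,317),(128,311)],.003))
print("cradle",pts(d,[(397,287),(409,270),(386,300)]))
print("box",pts(d,[(275,235),(275,212),(275,262),(253,210),(297,210)]))
print(D["wrist"]["hand_eye"])
o=arm.get_obs()
for p in [(.40,0.0,.42),(.45,-.02,.42),(.40,-.3,.38),(.45,.2,.35)]:
  for yaw in(0,np.pi/2,-np.pi/2,np.pi):
    R=np.array([[0,0,1],[0,1,0],[-1,0,0]],float); c,s=np.cos(yaw),np.sin(yaw)
    R=np.array([[c,-s,0],[s,c,0],[0,0,1]])@R
    q=arm.ik(p,R);print(p,round(yaw,2),q)
E
```

```text
mat [[0.5854 0.3928 0.003 ]
 [0.575  0.2244 0.003 ]
 [0.3658 0.2423 0.003 ]
 [0.3783 0.4154 0.003 ]]
cradle [[ 0.4621 -0.3319  0.0112]
 [ 0.5101 -0.3649  0.0164]
 [ 0.4218 -0.2958  0.0532]]
box [[ 0.586   0.0082  0.0932]
 [ 0.6385  0.0069  0.1393]
 [ 0.5173  0.0079  0.061 ]
 [ 0.642   0.0645  0.1416]
 [ 0.6499 -0.0499  0.1203]]
[[-0.      0.2554 -0.9668 -0.1542]
 [ 1.      0.0011  0.0003 -0.0004]
 [ 0.0012 -0.9668 -0.2554 -0.0724]
 [ 0.      0.      0.      1.    ]]
(0.4, 0.0, 0.42) 0 [-0.0288 -0.0302  1.5243 -0.      1.6475 -1.5996]
(0.4, 0.0, 0.42) 1.57 None
(0.4, 0.0, 0.42) -1.57 [-0.0288 -0.0302  1.5243 -0.      1.6475 -0.0288]
(0.4, 0.0, 0.42) 3.14 [-0.0288 -0.0302  1.5243 -0.      1.6475  1.542 ]
(0.45, -0.02, 0.42) 0 [-0.0699  0.0551  1.4375 -0.      1.649  -1.6407]
(0.45, -0.02, 0.42) 1.57 None
(0.45, -0.02, 0.42) -1.57 [-0.0699  0.0551  1.4375 -0.      1.649  -0.0699]
(0.45, -0.02, 0.42) 3.14 [-0.0699  0.0551  1.4375 -0.      1.649   1.5008]
(0.4, -0.3, 0.38) 0 [-0.6665  0.1407  1.4358 -0.      1.5651 -2.2373]
(0.4, -0.3, 0.38) 1.57 [-0.6665  0.1407  1.4358 -0.      1.5651  2.4751]
(0.4, -0.3, 0.38) -1.57 [-0.6665  0.1407  1.4358 -0.      1.5651 -0.6665]
(0.4, -0.3, 0.38) 3.14 [-0.6665  0.1407  1.4358 -0.      1.5651  0.9043]
(0.45, 0.2, 0.35) 0 [ 0.3949  0.1332  1.5169 -0.      1.4914 -1.1759]
(0.45, 0.2, 0.35) 1.57 None
(0.45, 0.2, 0.35) -1.57 [ 0.3949  0.1332  1.5169 -0.      1.4914  0.3949]
(0.45, 0.2, 0.35) 3.14 [ 0.3949  0.1332  1.5169 -0.      1.4914  1.9657]
```

```bash
python3 - <<'E'
from h import *
import pickle
D=[]
R=np.array([[0,0,1],[0,1,0],[-1,0,0]],float)
for p in [(.46,.30,.38),(.52,.03,.36),(.50,-.05,.40),(.46,-.31,.30),(.44,-.29,.34)]:
    arm.move_to(p,R);arm.hold(.1);d=img("wrist");D.append(d);print(arm.get_obs()["time_s"])
pickle.dump(D,open("d1.pkl","wb"))
cv2.imwrite("pics/w1.png",D[1]["img"]);cv2.imwrite("pics/w3.png",D[3]["img"]);
E
```

```text
1.8
3.025
3.6333
4.875
5.3417
```

View pics/w1.png

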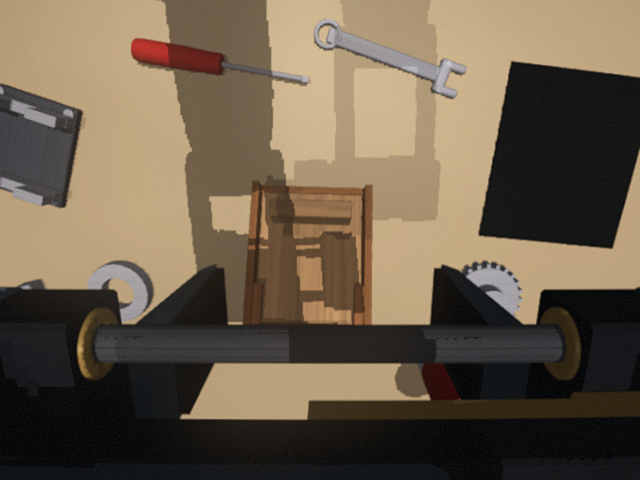

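View pics/w3.png

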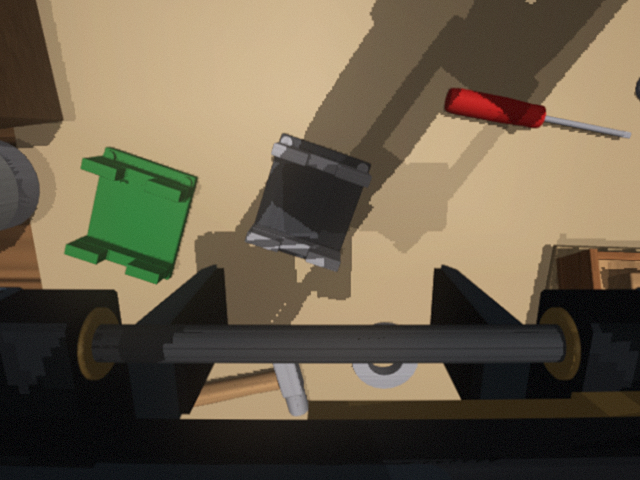

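w1 shows the box at (310,255), handle at (310,210) and mat corners at about (512,62) and (480,236). w3 shows the steel cradle at (310,200), with the green look-alike to its left. Next I'll fit the known shapes to the depth from several views and measure the finger shape, because 118 mm of open fingers is wider than the box's 102 mm interior.

```bash
cat > fit.py <<'E'
from h import *
from scipy.optimize import least_squares
from scipy.spatial.transform import Rotation as Ro
def B(x0,x1,y0,y1,z0,z1): return np.array([x0,x1,y0,y1,z0,z1])/1e3
def sdf(P,bs):
    r=np.full(len(P),9.)
    for b in bs:
        c,h=(b[1::2]+b[::2])/2,(b[1::2]-b[::2])/2;q=np.abs(P-c)-h
        r=np.minimum(r,np.linalg.norm(np.maximum(q,0),axis=1)+np.minimum(q.max(1),0))
    return r
shell=[B(-80,80,-65,65,0,8),B(-80,-72,-65,65,0,48),B(72,80,-65,65,0,61)]+[b for s in(1,-1) for b in(B(-80,80,*sorted((51*s,57*s)),0,40),B(-80,80,*sorted((57*s,65*s)),0,61),B(30,72,*sorted((47*s,57*s)),53,61))]
lidl=[B(-70.5,70.5,-55,55,0,8),B(-53,-35,-42,42,8,42)]
cradle=[B(-62,62,-50,50,0,12)]+[b for s in(-1,1) for b in(B(46*s-6,46*s+6,-50,50,0,30),B(46*s-6,46*s+6,15,50,0,50),B(46*s-6,46*s+6,-50,-15,0,50))]
barb=[B(-65,65,-12,12,0,24)]
def Rb(yaw,slope=0.): return Ro.from_euler("zy",[yaw,-slope]).as_matrix()
def fit(P,bs,x0,slope=0.,tol=.02):
    """x0=x,y,z,yaw; iteratively trims to points near the model"""
    x=np.array(x0,float)
    for t in (tol,tol/2,tol/3,.005):
        Q=P[np.abs(sdf((P-x[:3])@Rb(x[3],slope),bs))<t]
        x=least_squares(lambda v:sdf((Q-v[:3])@Rb(v[3],slope),bs),x,loss="soft_l1",f_scale=.001,x_scale=[.01,.01,.01,.1]).x
    return x,np.sqrt(np.mean(sdf((Q-x[:3])@Rb(x[3],slope),bs)**2)),len(Q)
def near(d,c,r,zmin=.008):
    P=cloud(d).reshape(-1,3);P=P[np.isfinite(P).all(1)]
    if "eye" not in d:
        T=(P-d["p"])@d["R"];P=P[(T[:,0]>.05)]
    return P[(np.hypot(P[:,0]-c[0],P[:,1]-c[1])<r)&(P[:,2]>zmin)&(P[:,2]<.22)]
E
python3 - <<'E'
from fit import *
import pickle
np.set_printoptions(precision=4,suppress=True)
D0=pickle.load(open("d0.pkl","rb"));W=pickle.load(open("d1.pkl","rb"))
views={"top":D0["top"],"scene":D0["scene"],**{f"w{i}":W[i] for i in range(5)}}
lid=[b+np.array([-1.5,-1.5,0,0,40,40])/1e3 for b in lidl]
for n in("top","scene","w1","w2"):
    print("box",n,fit(near(views[n],(.58,.007),.12,.02),shell+lid,(.58,.007,.048,0),.46))
for n in("top","scene","w3","w4"):
    print("cradle",n,[fit(near(views[n],(.462,-.332),.09),cradle,(.462,-.332,0,y)) for y in(-.3,-.3+np.pi/2,)])
# mat by colour: dark points on wrist view
for n in("top","w0","w1"):
    d=views[n];P=cloud(d);m=(d["img"].max(2)<35)&(np.abs(P[...,2])<.012)&(P[...,1]>.15)&(P[...,0]>.33)&(P[...,0]<.62)&(P[...,1]<.45)
    r=cv2.minAreaRect((P[m][:,:2]*1e3).astype(np.float32));print("mat",n,r,np.median(P[m][:,2]))
d=W[2];P=cloud(d).reshape(-1,3);T=(P-d["p"])@d["R"];T=T[np.isfinite(T).all(1)]
for a in np.arange(-.08,.02,.01):
    s=T[(T[:,0]>a)&(T[:,0]<a+.01)&(abs(T[:,1])<.1)&(abs(T[:,2])<.04)]
    for sg in(1,-1):
        q=s[s[:,1]*sg>0]
        if len(q):print("finger x%.2f"%a,len(q),"y",q[:,1].min(),q[:,1].max(),"z",q[:,2].min(),q[:,2].max())
E
```

```text
box top (array([ 0.5961,  0.012 ,  0.0502, -0.0284]), np.float64(0.0020403428478172484), 2963)
box scene (array([ 0.6005,  0.0121,  0.058 , -0.0274]), np.float64(0.0018470895186042488), 2755)
box w1 (array([ 0.5916,  0.0108,  0.0555, -0.0302]), np.float64(0.0014035389081948368), 16768)
box w2 (array([ 0.5915,  0.0063,  0.0555, -0.0274]), np.float64(0.001517970143830733), 13337)
cradle top [(array([ 0.4613, -0.3303,  0.0012, -0.3275]), np.float64(0.002279207439455671), 1427), (array([ 0.4503, -0.332 ,  0.0009,  1.2287]), np.float64(0.0025342243038472224), 1085)]
cradle scene [(array([ 0.4615, -0.3295, -0.0005, -0.3303]), np.float64(0.0014268489575030518), 1352), (array([ 0.4696, -0.3359, -0.0004,  1.2488]), np.float64(0.0021004172354176305), 914)]
cradle w3 [(array([ 0.46  , -0.331 ,  0.0003, -0.3276]), np.float64(0.0008347786639918772), 10677), (array([ 0.4489, -0.333 ,  0.0004,  1.242 ]), np.float64(0.0014725953156300607), 8138)]
cradle w4 [(array([ 0.4599, -0.3312,  0.0003, -0.329 ]), np.float64(0.0008789025401523396), 8895), (array([ 0.4525, -0.3215,  0.0003,  1.2527]), np.float64
[... 1746 characters left out ...]
689065841043945 -0.04528228668979589 z -0.018880835418349687 0.01585548474292421
finger x-0.01 562 y 0.04496761927985315 0.05557181677500349 z -0.01875985320673057 0.015394320978501986
finger x-0.01 552 y -0.05551189521304983 -0.04566206604193415 z -0.018782459887085698 0.015510405430062204
finger x-0.00 510 y 0.044818378171757815 0.054628095624792906 z -0.01859583283378038 0.0066931221446851616
finger x-0.00 527 y -0.05491538695457127 -0.045579774939785475 z -0.018817135916664188 0.006642680500896566
finger x0.01 323 y 0.045082815566902586 0.053700981265124285 z -0.018565392536207113 0.010283675181030379
finger x0.01 312 y -0.053860590028226143 -0.045737375304203055 z -0.018901031290330092 0.009993222277466997
  return _methods._mean(a, axis=axis, dtype=dtype,
  ret = ret.dtype.type(ret / rcount)
```

```bash
python3 - <<'E'
from fit import *
import pickle
np.set_printoptions(precision=1,suppress=True,linewidth=200)
D0=pickle.load(open("d0.pkl","rb"));W=pickle.load(open("d1.pkl","rb"))
x=np.array([.5945,.0105,.048]);R=Rb(-.0285,.46)
for n,d in(("w1",W[1]),("w2",W[2]),("top",D0["top"]),("scene",D0["scene"])):
    Q=1e3*(near(d,x[:2],.14,.02)-x)@R
    for nm,lo,hi in(("lid",-40,40),("left",58,64),("right",-64,-58)):
        s=Q[(Q[:,1]>lo)&(Q[:,1]<hi)]
        print(n,nm,[(int(a),round(float(np.percentile(t,10)),1),round(float(np.median(t)),1),round(float(np.percentile(t,90)),1)) for a in range(-95,96,10) if len(t:=s[(s[:,0]>=a)&(s[:,0]<a+10),2])>8])
    s=Q[(Q[:,2]>56)&(Q[:,2]<72)&(abs(Q[:,1])>50)];print(" y extents top walls",np.percentile(s[:,1],[1,99]),np.percentile(s[s[:,1]<0,1],[90,99]),np.percentile(s[s[:,1]>0,1],[1,10]))
    # slope of lid plane: fit
    s=Q[(abs(Q[:,1])<40)&(Q[:,0]>-25)&(Q[:,0]<60)&(abs(Q[:,2]-50)<12)];A=np.c_[s[:,:2],np.ones(len(s))];print(" lid plane",len(s),np.round(np.linalg.lstsq(A,s[:,2],rcond=None)[0],4))
    h=Q[(abs(Q[:,1])<38)&(Q[:,2]>78)&(Q[:,0]<0)&(Q[:,2]<100)];print(" handle",len(h),h.min(0) if len(h) else'',h.max(0) if len(h) else'',np.median(h[:,2]) if len(h) else '')
E
python3 -c "
import pickle,cv2
W=pickle.load(open('d1.pkl','rb'));a=W[1]['img'][165:335,225:395];b=W[2]['img']
cv2.imwrite('pics/c1.png',cv2.resize(a,None,fx=3.5,fy=3.5,interpolation=cv2.INTER_CUBIC))"
```

```text
w1 lid [(-85, 46.9, 48.1, 49.2), (-75, 46.7, 48.0, 49.1), (-65, 47.4, 48.3, 49.3), (-55, 80.9, 82.0, 83.1), (-45, 53.8, 80.6, 82.7), (-35, 46.9, 48.1, 49.2), (-25, 47.0, 48.1, 49.2), (-15, 46.9, 48.1, 49.2), (-5, 46.9, 48.0, 49.2), (5, 46.8, 47.9, 49.0), (15, 46.8, 48.1, 49.2), (25, 46.9, 48.0, 49.1), (35, 46.8, 48.0, 49.1), (45, 46.8, 48.0, 49.1), (55, 46.9, 48.1, 49.2), (65, 7.9, 47.4, 49.0)]
w1 left [(-85, 59.0, 60.0, 60.6), (-75, 58.8, 60.1, 61.4), (-65, 59.4, 60.1, 61.0), (-55, 59.4, 60.3, 60.9), (-45, 58.9, 60.2, 61.0), (-35, 59.1, 60.1, 61.1), (-25, 59.1, 60.1, 60.9), (-15, 59.4, 60.2, 61.5), (-5, 59.1, 60.1, 61.1), (5, 59.6, 60.3, 61.2), (15, 59.2, 60.3, 61.1), (25, 59.1, 60.0, 61.1), (35, 59.2, 60.3, 61.3), (45, 58.8, 60.1, 61.2), (55, 59.0, 60.0, 60.8), (65, 59.2, 60.2, 61.6)]
w1 right [(-85, 61.5, 61.9, 62.9), (-75, 60.8, 61.8, 62.7), (-65, 60.8, 61.7, 62.9), (-55, 60.6, 61.9, 62.8), (-45, 60.7, 61.7, 62.8), (-35, 61.1, 62.0, 63.2), (-25, 60.6, 61.9, 62.9), (-15, 60.7, 61.9, 63.1), (-5, 60.9, 61.9, 62.9), (5, 60.8, 61.7, 62.4), (15, 60.6, 61.8, 62.7), (25, 60.8, 61.8, 62.7
[... 2756 characters left out ...]
 0.  -0.  47.7]
 handle 165 [-52.  -36.1  78.3] [-31.8  37.9  89.6] 82.07913071634798
scene lid [(-55, 79.2, 79.9, 81.0), (-45, 49.3, 66.5, 80.2), (-35, 46.3, 59.2, 76.5), (-25, 45.3, 46.4, 47.3), (-15, 45.5, 46.2, 47.3), (-5, 45.0, 46.2, 47.2), (5, 45.3, 46.2, 47.2), (15, 45.6, 46.6, 47.5), (25, 45.4, 46.4, 47.3), (35, -46.7, -37.6, 46.7), (45, -30.3, -23.8, -17.7), (75, 4.8, 30.7, 55.6), (85, 6.7, 31.8, 58.5)]
scene left [(35, -47.9, -38.8, 58.9), (45, -28.7, -21.0, 57.7), (75, 4.6, 31.0, 54.0)]
scene right [(75, 7.3, 30.6, 55.8)]
 y extents top walls [-62.5  67.1] [-52.9 -50.5] [50.5 53.4]
 lid plane 396 [ 0.  -0.  46.3]
 handle 98 [-52.1 -36.5  78.2] [-30.2  38.   81.8] 79.95659693009681
```

View pics/c1.png

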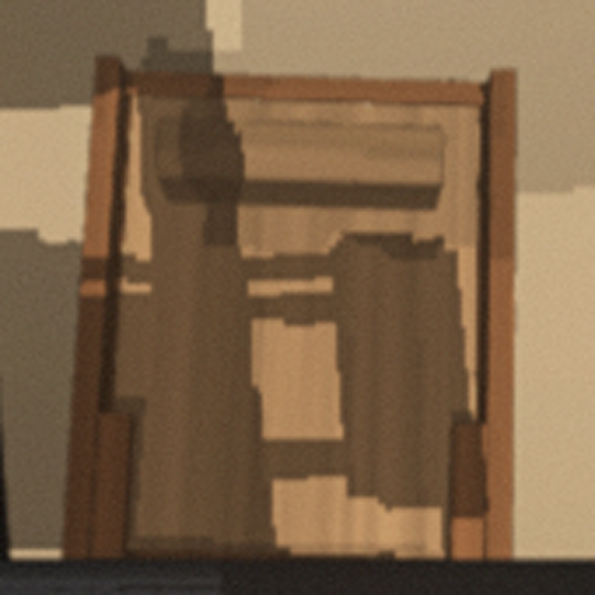

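The depth puts the lid top at z 48, the handle top at 82 and the wall tops at about 61 in the box frame, as specified. The side-to-side roll comes from my Euler order, which should be intrinsic, so I'll fix that and refit.

```bash
sed -i 's/"zy"/"ZY"/' fit.py; python3 - <<'E'
from fit import *
import pickle
np.set_printoptions(precision=4,suppress=True,linewidth=200)
D0=pickle.load(open("d0.pkl","rb"));W=pickle.load(open("d1.pkl","rb"))
lid=[b+np.array([-1.5,-1.5,0,0,40,40])/1e3 for b in lidl]
for n,d in(("top",D0["top"]),("scene",D0["scene"]),("w1",W[1]),("w2",W[2])):
    for y in(-.03,-.1): print("box",n,fit(near(d,(.58,.007),.12,.02),shell+lid,(.5945,.0105,.048,y),.46,.012))
x=fit(near(W[1],(.58,.007),.12,.02),shell+lid,(.5945,.0105,.048,-.03),.46,.012)[0]
for d in W[1:3]:
    Q=1e3*(near(d,x[:2],.14,.02)-x[:3])@Rb(x[3],.46)
    h=Q[(abs(Q[:,1])<60)&(Q[:,2]>79)&(Q[:,0]<0)&(Q[:,2]<100)];print("handle x,y",np.percentile(h,[1,50,99],axis=0))
    for nm,lo,hi in(("left",59,63),("right",-63,-59),("lidR",-40,-30),("lidL",30,40)): print(nm,np.median(Q[(Q[:,1]>lo)&(Q[:,1]<hi)&(Q[:,0]>-30)&(Q[:,0]<30),2]))
E
```

```text
box top (array([ 0.5962,  0.0114,  0.05  , -0.0324]), np.float64(0.0020043963937041013), 2954)
box top (array([ 0.5962,  0.0114,  0.05  , -0.0324]), np.float64(0.002004396393700077), 2954)
box scene (array([ 0.5967,  0.0117,  0.0472, -0.0301]), np.float64(0.0012862503657536033), 3109)
box scene (array([ 0.5967,  0.0117,  0.0472, -0.0301]), np.float64(0.001286250365753379), 3109)
box w1 (array([ 0.5952,  0.0103,  0.0484, -0.0307]), np.float64(0.0007770210501126557), 17328)
box w1 (array([ 0.5952,  0.0103,  0.0484, -0.0307]), np.float64(0.0007770210501146901), 17328)
box w2 (array([ 0.5952,  0.0106,  0.0484, -0.0305]), np.float64(0.000809476465300185), 13815)
box w2 (array([ 0.5952,  0.0106,  0.0484, -0.0305]), np.float64(0.0008094757086802136), 13815)
handle x,y [[-53.784  -40.8014  79.6858]
 [-44.6247  -0.0598  81.9332]
 [-36.1441  41.296   83.8788]]
left 61.03378648751539
right 60.90788415639665
lidR 47.97206990238493
lidL 47.98097121171464
handle x,y [[-53.8914 -41.0267  79.6444]
 [-44.6637   0.248   81.8649]
 [-36.2481  40.8779  83.8472]]
left 60.96687993183454
right 60.91756597717838
lidR 47.964061729991805
lidL 47.89857376035812
```

The box fit is now consistent across views at (.5952, .0105, .0484, yaw -.031). The cradle is at (.460, -.331, yaw -.328) and the mat at (.4755, .322, yaw -.096). Next is the lid.

```bash
cat >> fit.py <<'E'
box=np.array([.5952,.0105,.0484]);RB=Rb(-.0306,.46)
mat=np.array([.4755,.3223]);matyaw=-.096
cr=np.array([.460,-.331]);cryaw=-.328
DOWN_X=np.array([[0,1,0],[0,0,-1],[-1,0,0.]])  # tool x=-z, y=+x, z=-y of the frame
def st(*a):
    o=arm.get_obs();print(*a,"t%.2f w%.3f"%(o["time_s"],o["width"]),"p",np.round(o["position"],4),"F",np.round(o["force"],1))
E
python3 - <<'E'
from fit import *
C0=np.array([-44.7,0,70])/1e3      # TCP in box frame at grasp
piv=np.array([69.3,0,40])/1e3
def T(a,s,dz):
    Ra=Ro.from_euler("y",a).as_matrix()
    p=Ra@(C0-piv)+piv+np.array([-s,0,dz])
    return box+RB@p, RB@Ra@DOWN_X
arm.move_to(box+RB@(C0+[0,0,.06]),RB@DOWN_X);st("above")
arm.line_to(T(0,0,0)[0],max_speed=.1);arm.hold(.1);st("at")
arm.close_gripper();st("grip")
for a in(.03,.06,.083): p,R=T(a,0,.0003);arm.line_to(p,R,max_speed=.03)
arm.hold(.1);st("tipped")
for s,dz in((15,1.2),(30,2.3),(44,3.2),(60,4.5)): p,R=T(.083,s/1e3,dz/1e3);arm.line_to(p,R,max_speed=.06);st("slide",s)
d=img("wrist");cv2.imwrite("pics/l1.png",d["img"])
E
```

```text
above t7.30 w0.999 p [0.4979 0.0133 0.1452] F [ 0.7 -0.4  0. ]
at t8.15 w1.000 p [0.5243 0.0127 0.092 ] F [-0.8  0.1 -0.2]
grip t9.26 w0.197 p [0.5241 0.0127 0.0912] F [-0.2  0.3 -0.4]
tipped t10.15 w0.198 p [0.5216 0.0127 0.1005] F [-1.  -0.7 -0.8]
slide 15 t10.55 w0.199 p [0.5079 0.0132 0.095 ] F [ 0.7 -0.5 -0.2]
slide 30 t10.95 w0.194 p [0.4942 0.0136 0.0895] F [ 0.3 -0.  -1. ]
slide 44 t11.33 w0.196 p [0.4812 0.014  0.0841] F [ 0.3  0.1 -1. ]
slide 60 t11.75 w0.198 p [0.4664 0.0145 0.0782] F [ 1.   0.1 -0.7]
```

View pics/l1.png

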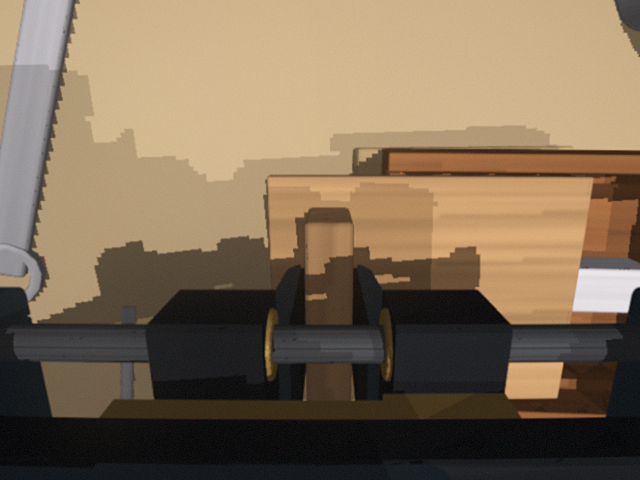

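The picture shows the lid held by its handle at (330,290), square in the jaws and clear of the keepers. The bar is visible in the box at (610,285). Next I'll lay the lid on the mat.

```bash
python3 - <<'E'
from fit import *
import pickle
p=np.array(arm.get_obs()["position"])
arm.line_to(p+[-.02,.0,.09],max_speed=.2)
RM=Rb(matyaw)
q=np.r_[mat,.003]+RM@np.array([-.0440,0,.030])
arm.move_to(q+[0,0,.06],RM@DOWN_X);st("over mat")
arm.line_to(q+[0,0,.008],max_speed=.12);arm.hold(.15);st()
print(arm.line_to(q-[0,0,.004],max_speed=.02,stop_force=4));st("down")
arm.gripper_open();st("open")
arm.line_to(np.array(arm.get_obs()["position"])+[0,0,.08],max_speed=.2)
R0=np.array([[0,0,1],[0,1,0],[-1,0,0]],float)
arm.move_to((.53,.02,.34),R0);arm.hold(.1);d=img("wrist");st()
t=img("top");pickle.dump((d,t),open("d2.pkl","wb"))
cv2.imwrite("pics/b1.png",np.vstack([d["img"][100:340],cv2.resize(t["img"][200:340,100:420],(640,280))]))
E
```

```text
over mat t13.63 w0.200 p [0.4317 0.3255 0.0928] F [-0.2  0.3 -1. ]
t14.37 w0.197 p [0.4324 0.3268 0.042 ] F [-0.2 -0.2 -0.6]
True
down t14.81 w0.195 p [0.4318 0.3267 0.0336] F [ 0.9 -0.6  3.3]
open t15.98 w1.003 p [0.4313 0.3262 0.0331] F [ 0.9 -0.5  0.7]
t18.64 w1.003 p [0.5299 0.0204 0.3395] F [-0.  -0.9  1.4]
```

View pics/b1.png

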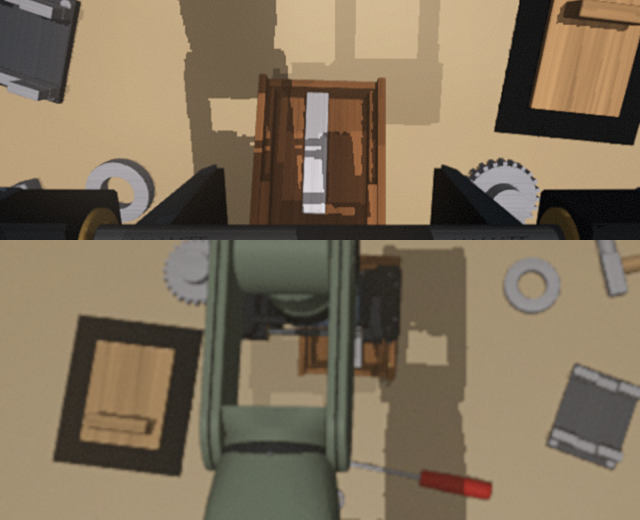

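The lid lies flat and centred on the mat, handle up. The bar lies in the box at about (316,150). The open fingers are 107–112 mm wide over the backs, so they can't go in square across the 102 mm interior. They do fit if the jaws are turned about 50°, and closing will then swing the bar in line with the pads. I'll measure the bar and check reach.

```bash
python3 - <<'E'
from fit import *
import pickle
np.set_printoptions(precision=3,suppress=True,linewidth=200)
d,t=pickle.load(open("d2.pkl","rb"))
Q=(near(d,box[:2],.14,.02)-box)@RB
I=Q[(abs(Q[:,0])<.070)&(abs(Q[:,1])<.049)&(Q[:,2]<.036)]
print("floor z",np.median(I[I[:,2]<.014,2])*1e3)
T=I[I[:,2]>.028]*1e3;print("bar top",len(T),np.percentile(T,[1,50,99],axis=0),cv2.minAreaRect(T[:,:2].astype(np.float32)))
P=near(d,mat,.13,.004)
L=P[(abs(P[:,0]-mat[0])<.1)&(P[:,2]>.007)]
print("lid",fit(L,lidl,(*mat,.003,matyaw),0,.008))
for x0 in(-5,):
  for th in(50,-50,130,-130):
    a=np.radians(th);R=RB@Ro.from_euler("z",a).as_matrix()@np.array([[0,0,1],[0,1,0],[-1,0,0.]])
    print(th,[arm.ik(box+RB@np.array([x0,0,z])/1e3,R) for z in(30,110)])
Rc=Rb(cryaw)
for k in(0,np.pi): print("cr",arm.ik(np.r_[cr,.06],Rb(cryaw+k)@np.array([[0,0,1],[0,1,0],[-1,0,0.]])))
E
```

```text
floor z 8.005181743799254
bar top 2706 [[-68.461 -16.696  29.908]
 [ -2.782  -4.911  31.924]
 [ 56.97    6.848  33.798]] ((-5.953105926513672, -4.969077110290527), (24.025169372558594, 128.06211853027344), 89.96707153320312)
lid (array([ 0.475,  0.322,  0.004, -0.102]), np.float64(0.0008547379798875687), 11414)
50 [array([ 0.009,  0.335,  2.129, -0.081,  0.219, -2.329]), array([ 0.012,  0.174,  2.113, -0.05 ,  0.395, -2.359])]
-50 [array([ 0.009,  0.335,  2.129, -0.081,  0.219, -0.584]), array([ 0.012,  0.174,  2.113, -0.05 ,  0.395, -0.614])]
130 [array([ 0.009,  0.335,  2.129, -0.081,  0.219,  2.558]), array([ 0.012,  0.174,  2.113, -0.05 ,  0.395,  2.528])]
-130 [array([ 0.009,  0.335,  2.129, -0.081,  0.219,  0.812]), array([ 0.012,  0.174,  2.113, -0.05 ,  0.395,  0.782])]
cr [-0.644  0.466  1.812 -0.     0.863 -1.887]
cr [-0.644  0.466  1.812 -0.     0.863  1.255]
```

```bash
python3 - <<'E'
from fit import *
R=RB@Ro.from_euler("z",np.radians(-50)).as_matrix()@np.array([[0,0,1],[0,1,0],[-1,0,0.]])
c=lambda z,x=-5:box+RB@np.array([x,-1,z])/1e3
arm.move_to(c(105),R);st("above")
arm.line_to(c(62),max_speed=.12);arm.hold(.2);st()
hit=arm.line_to(c(30),max_speed=.04,stop_force=8);st("hit",hit)
if not hit:
    arm.close_gripper();arm.hold(.2);st("grip")
d=img("wrist");cv2.imwrite("pics/g1.png",d["img"])
import pickle;pickle.dump(d,open("d3.pkl","wb"))
E
```

```text
above t19.72 w0.998 p [0.5454 0.0112 0.1414] F [ 0.3 -0.   0.4]
t20.43 w0.997 p [0.5635 0.0105 0.1027] F [-0.2 -0.8  0.6]
hit False t21.38 w1.003 p [0.5774 0.0101 0.0732] F [ 1.2 -0.1  1.2]
grip t22.57 w0.321 p [0.5758 0.0091 0.0722] F [-3.  -7.1  0.1]
```

View pics/g1.png

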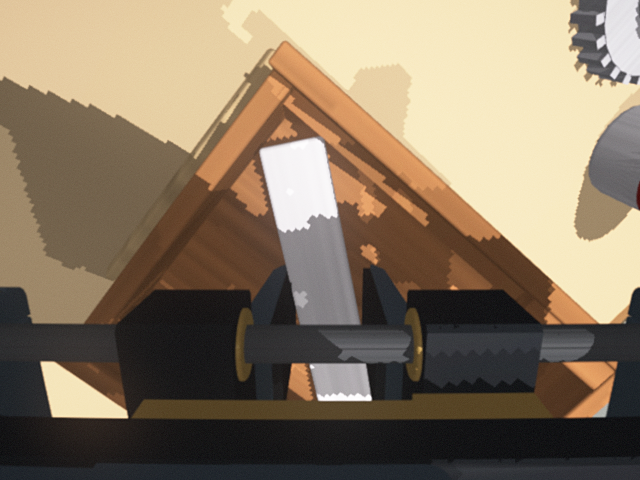

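The bar has swung to about 40° and is gripped about 10° off the pads (width 29 mm), with its near end at (290,145) stopped by the wall. The closed jaws now have room, so I'll turn them to 39° so the pads sit flat, then lift.

```bash
python3 - <<'E'
from fit import *
import pickle
np.set_printoptions(precision=4,suppress=True,linewidth=200)
R=lambda t:RB@Ro.from_euler("z",np.radians(t)).as_matrix()@np.array([[0,0,1],[0,1,0],[-1,0,0.]])
p=np.array(arm.get_obs()["position"])
p=box+RB@np.array([-5,-1,30])/1e3
for t in(-45,-41,-37): arm.line_to(p,R(t),max_speed=.05);arm.hold(.1);st("turn",t)
up=RB[:,2]
arm.line_to(p+.03*up,max_speed=.06);st();arm.line_to(p+.09*up,max_speed=.12);st("up")
Rc=Rb(cryaw)@np.array([[0,0,1],[0,1,0],[-1,0,0.]])
arm.line_to(p+.09*up+[0,0,.06],max_speed=.2)
arm.move_to(np.r_[cr,.20],Rc);arm.hold(.3);st("over cradle")
d=img("wrist");s=img("scene");pickle.dump((d,s),open("d4.pkl","wb"))
# bar in hand
P=cloud(d).reshape(-1,3);T=(P-d["p"])@d["R"];im=d["img"].reshape(-1,3)
m=np.isfinite(T).all(1)&(abs(T[:,0])<.04)&(abs(T[:,1])<.022)&(abs(T[:,2])<.09)
for z in range(-80,80,10):
    q=T[m&(T[:,2]*1e3>=z)&(T[:,2]*1e3<z+10)]*1e3
    if len(q)>10:print(z,len(q),"x",np.percentile(q[:,0],[2,50,98]),"y",np.percentile(q[:,1],[2,98]),"z",q[:,2].min())
cv2.imwrite("pics/h1.png",np.hstack([cv2.resize(d["img"],(400,300)),cv2.resize(s["img"][90:330,100:420],(400,300))]))
E
```

```text
turn -45 t22.98 w0.287 p [0.5746 0.0089 0.0715] F [-5.1 -7.5  1.2]
turn -41 t23.32 w0.262 p [0.5748 0.0093 0.0715] F [-4.9 -5.3 -0.9]
turn -37 t23.68 w0.265 p [0.577  0.0102 0.0728] F [-2.4  0.  -1.6]
t24.32 w0.266 p [0.5645 0.0107 0.1007] F [-0.8  2.4 -0.9]
up t24.98 w0.259 p [0.5372 0.0111 0.1532] F [ 0.3 -0.9 -2.2]
over cradle t27.04 w0.258 p [ 0.4603 -0.3303  0.2002] F [-0.1 -0.4 -2.2]
-70 1655 x [-3.058  -1.6407  5.9482] y [-11.8805  10.6947] z -68.8145131072503
-60 1748 x [-3.0962 -1.733  -0.3457] y [-12.0378  10.8894] z -59.994719322159064
-50 1656 x [-3.0752 -1.7345 -0.4139] y [-11.8986  10.9497] z -49.99002206362216
-40 1585 x [-2.9865 -1.7395 -0.3397] y [-11.9899  10.8631] z -39.99591560730394
-30 1510 x [-3.1092 -1.7417 -0.4042] y [-11.9355  10.9487] z -29.997549939110034
-20 4698 x [-38.2565  -7.9404  11.5208] y [-21.0344  20.5917] z -19.999840596893346
-10 1737 x [-39.4903  -1.9738  -0.5006] y [-14.5269  13.5302] z -9.999036711584003
0 965 x [-39.8291 -38.5333  -0.7727] y [-15.6518  14.7186] z 0.002429880443999826
10 268 x [-38.8918 -20.1216  -1.2506] y [-13.1702  13.1655] z 10.000095385503622
20 1199 x [-2.9878 -1.8647 -0.5639] y [-12.022   11.0171] z 20.004398206687537
30 802 x [-3.0048 -1.8613 -0.6404] y [-11.8797  10.8097] z 30.000715193465773
```

View pics/h1.png

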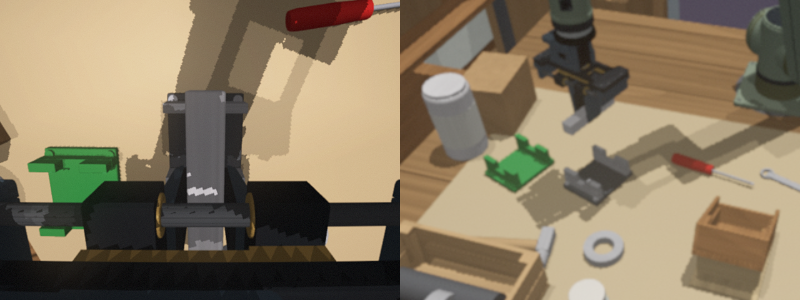

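The bar is square and level in the jaws, with its top at tool x -1.7 mm throughout. It is off-centre by about 3.5 mm along its length. I'll refine the end position, correct for it and set the bar down.

```bash
python3 - <<'E'
from fit import *
import pickle
d,s=pickle.load(open("d4.pkl","rb"))
P=cloud(d).reshape(-1,3);T=(P-d["p"])@d["R"]
e=T[np.isfinite(T).all(1)&(T[:,0]>.002)&(T[:,0]<.02)&(abs(T[:,1])<.01)&(T[:,2]<-.055)&(T[:,2]>-.08)]
ze=np.median(e[:,2]);print("end",len(e),ze)
assert -.075<ze<-.06
off=np.array([-(ze+.065),.0005])
c,sn=np.cos(cryaw),np.sin(cryaw);xy=cr+np.array([[c,-sn],[sn,c]])@off
print(off,xy)
# cradle recheck from this view
print(fit(near(d,cr,.09),cradle,(*cr,0,cryaw),0,.008))
arm.line_to(np.r_[xy,.085],max_speed=.12);arm.hold(.1)
arm.line_to(np.r_[xy,.058],max_speed=.05);arm.hold(.2);st("in slots")
print(arm.line_to(np.r_[xy,.048],max_speed=.015,stop_force=5));st("down")
d=img("wrist");arm.gripper_open();arm.hold(.1);st("open")
p=np.array(arm.get_obs()["position"]);arm.line_to(p+[0,0,.14],max_speed=.15);
R0=np.array([[0,0,1],[0,1,0],[-1,0,0]],float)
arm.move_to((.46,-.30,.30),R0);arm.hold(.1);w=img("wrist");t=img("scene");st("look")
pickle.dump((w,t),open("d5.pkl","wb"))
P=near(w,cr,.1);Q=(P-np.r_[cr,0])@Rb(cryaw)
for lo,hi in((-70,-54),(-38,38),(54,70)):
    b=Q[(abs(Q[:,1])<.02)&(Q[:,2]>.045)&(Q[:,0]>lo/1e3)&(Q[:,0]<hi/1e3)]*1e3
    print(lo,len(b),np.round(np.percentile(b,[1,50,99],axis=0),1).tolist())
B_=P[(abs(Q[:,1])<.014)&(Q[:,2]>.047)]
print(fit(B_,barb,(*cr,.03,cryaw),0,.008))
cv2.imwrite("pics/f1.png",np.hstack([cv2.resize(w["img"][80:300,160:453],(400,300)),cv2.resize(t["img"][90:330,100:420],(400,300))]))
E
```

```text
end 52 -0.06877680717880649
[0.00377681 0.0005    ] [ 0.46373654 -0.33174336]
(array([ 4.59863722e-01, -3.31183407e-01,  3.53440127e-04, -3.28705543e-01]), np.float64(0.0008649941144816697), 6944)
in slots t29.24 w0.260 p [ 0.464  -0.3319  0.0583] F [-0.5 -0.2 -0.6]
True
down t29.70 w0.259 p [ 0.4639 -0.3318  0.0525] F [-0.1  0.8  4.6]
open t30.95 w1.000 p [ 0.4631 -0.3312  0.0515] F [ 0.6 -0.2  0. ]
look t32.76 w1.002 p [ 0.4594 -0.2999  0.298 ] F [ 1.3 -0.2 -0. ]
-70 299 [[-64.8, -11.6, 49.0], [-59.5, -0.1, 54.3], [-54.1, 11.5, 56.3]]
-38 1868 [[-37.4, -11.9, 52.3], [-1.2, -0.1, 54.2], [37.3, 11.7, 56.1]]
54 218 [[54.0, -12.0, 52.4], [58.8, -0.0, 54.2], [64.0, 11.6, 55.8]]
(array([ 0.46041038, -0.3312089 ,  0.03030838, -0.32610055]), np.float64(0.000768908866101577), 3169)
```

View pics/f1.png

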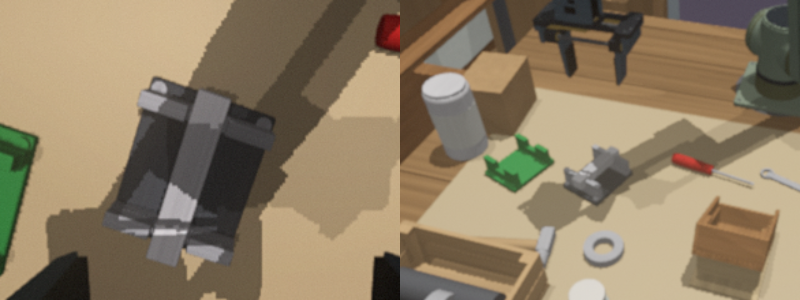

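The bar sits in both slots. The fit puts its underside at z 30.3 mm, 0.4 mm off centre and 0.003 rad off square, with its top level at both ends. The arm is clear, so I'm handing in.

```bash
python3 -c "
from bench import arm
arm.sign_off();print(arm.get_obs()['time_s'])"
```

```text
the job is handed in; nothing more can be done
the job is handed in; nothing more can be done
```

The job is done and handed in at about 33 s of the 58 s allowed.

- **Lid:** I tipped it over the lip, slid it free and set it on the mat under force control. The check fit put it within about 1 mm of the mat's middle, handle up, and turned 0.006 rad from the mat's axes.
- **Bar:** The open fingers are wider than the box inside, so I gripped the bar with the jaws turned about 50°. I then turned the jaws so the pads sat flat before lifting. That swung the bar against the box walls with about 9 N at the wrist.
- **Cradle:** I allowed for the bar sitting 3.8 mm off-centre in the hand, then lowered it until contact. The last check found its underside at z 30.3 mm (slot floor is 30), 0.4 mm off centre, square to 0.003 rad and level at both ends.

**Checks that disagreed:** My first box fits gave its height as 50–58 mm instead of 48. I had the rotation order wrong and corrected it before the first grasp. After the fix the wrist views agreed within 0.5 mm, but the top camera still read about 2 mm high.

I did not measure the other objects again. The late pictures showed nothing else out of place, and the force readings at each step stayed below 10 N.

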